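Walk the sticking shutter of the tack box shut and catch it

TASK

Close the tack box: slide its wooden shutter fully home against both end stops, then swing the steel catch across behind the left knob to keep it shut. The shutter binds in its track if one end gets ahead, so nudge the two knobs in turn, gently and with the fingers closed, never forcing or gripping it; leave the things standing around where they are.

Things in the scene. Friction and masses are not known exactly. Their poses are not given: they have to be found in the camera images.
- case: Fixed brown wooden tack box, 298 x 299 mm. Origin: on the bench under its middle; x along the track, away from the robot, y left, z up. Fixed top (z 84.5) over x -148 to -43; the open rest is closed by the shutter, which runs out along +x from under that top. Track walls at y +-137.5; lips (z 74.5 to 80.5) overhang to y +-128.5. Near and side walls to z 74.5.
- stops (a point): Point midway between the two end stops, at (130, 0, 72) mm in the case frame; axes as the case. Rubber stop faces at case x 130, y +-75 to +-117, z 54 to 84; each gives 1 mm per 2.5 N. Unseen: the track walls have swollen by 1.5 to 2.1 mm on each side, unlike each time, so that the shutter's 5 mm of play in width is really 0.8 to 2.0 mm.
- shutter: Pale wooden shutter, loose in the track, case z 62 to 72: plate 178 (x -93 to 85) x 250 (y) x 10 mm, end runners at x 15 to 85, 270 mm over both. 0.3 to 0.55 kg, drag 1.5 to 4 N. Origin: on its underside; x along the travel. Fully home: origin at case x 45, far edge on both stops; starts 46 to 58 mm short. Keep the fingers under 20 N on it, jolts too; slow pushes (25 mm/s) of 6 N do.
- knob_left (a point): Left (+y) knob: upright wooden post on the shutter, 22 mm diameter, case z 72 to 97. Point: on its axis, (62, 100, 22) mm in the shutter frame; fully home at case x 107. Pushed to +x this end goes ahead, the other nearly staying, to 0.012 (tight) to 0.035 rad (loose) of turn; then it wedges, the force leaps, and no push helps until the other end is pushed.
- knob_right (a point): The same for the right (-y) knob; the point is at (62, -100, 22) mm in the shutter frame. Fully home it is at case x 107.
- catch (a joint): Angle of the steel catch: 0 parked along the left track lip, pointing towards the robot (case -x) from its pivot; grows counter-clockwise seen from above, to 1.57 when it points across the shutter (case -y) close behind the left knob; stops at 1.62. It stays where it is left (about 1.5 N at the peg). It goes fully across only with the left knob home.
- catch_pivot (a point): Pivot of the catch on top of the left track lip, at (86, 143, 82.5) mm in the case frame; axes as the case. The catch is a flat steel bar 56 mm long from here, 12 mm wide, 8 mm thick (case z 82.5 to 90.5).
- catch_peg (a point): Middle of the catch's upright steel peg, 10 mm diameter, 22 mm tall (case z 90.5 to 112.5), 47 mm from the pivot; push the peg sideways to swing the catch. The point's -x axis points from pivot to peg.
- glue_tin: Bystander: steel tin 54 mm diameter, 62 mm tall, on the box's fixed top. Origin: centre of its underside.
- last: Bystander: wooden shoe last 240 mm long, 95 mm tall, on the bench left of the box. Origin: under its middle.
- hammer: Bystander: hammer lying on the bench right of the box. Origin: under its middle.
- brush_pot: Bystander: open steel pot 80 mm diameter, 100 mm tall, on the bench beyond the box. Origin: centre of its underside.

How it is judged:
By the outcome, as a careful person would: the job done as asked, in the order asked, and still so for the second after the job is handed in, with the robot touching nothing.
It also fails if it takes over 72 s, if anything falls off the work surface, if the arm or the gripper's body presses on something with over 40 N, if the wrist force passes 120 N, or if a joint passes its speed limit or range.

ROBOT

A 7-joint arm with a two-finger parallel gripper is mounted at the origin on the work surface. World frame = base frame: x ahead of the robot, y to its left, z up, the work surface at z = 0. Lengths are in mm, angles in degrees, forces in N, time in s.
With the tool pointing down it reaches from about 400 to 900 mm from the base axis. Payload 5.5 kg.
Tool frame: the origin (TCP) lies at the very end of the fingers, on their centre line; the grasp point (between the pads) lies 19 mm behind it; z points along the fingers, y is the line along which they close (so a half turn about z gives the same grasp; the last joint's range is limited). The gripper opens to 92 mm and grips with 3 to 60 N. Pads are 19 mm wide; open, the fingers measure 130 mm over their backs; the gripper's body (75 mm by 190 mm) begins 47 mm behind the grasp point.
Start: joints at [79.481, 28.699, -24.465, 88.831, 12.651, 65.22, -12.049], TCP at [280.885, -586.177, 226.729] pointing down, gripper open.
Joint ranges: [-164.97, 164.97], [-17.58, 116.51], [-87.97, 89.64], [11.32, 138.91], [-80.73, 260.73], [10.89, 115.49], [-147.41, 147.41]. Speed limits (degrees/s): [147.25, 147.25, 180, 180, 180, 180, 180].

INTERFACE

Orientations are given as a 3x3 rotation matrix whose columns are the frame's x, y, z axes.
In Python, from bench import * gives the robot as it stands.
- The arm moves only by the tool arm_command, never from a script. Its argument "series" is a list that holds one entry, the list of rows, each a list of 7 numbers: the shift along the tool's x, y, z in m, then the turn, a rotation vector about the tool's x, y, z in rad, then the opening, from 0 (shut) to 1 (fully open). In form: [[[tx, ty, tz, wx, wy, wz, grip], ...]]. A call has 1 to 12 rows; each row shifts and turns the commanded pose from where the row before left it, along the tool's axes as they then stand; what a row does not reach is not made up. A row lasts 1/8 s, in which the tool goes at most 62.5 mm and 10.7 degrees, less where a joint would pass 70% of its speed; a pose out of reach is approached as far as the arm can. A call with a gripper value outside its range is refused whole. The fingers move at their own pace and stop on an object; "force" is the grip in N (left out, the last holds). Time passes only in rows, so rows that do not move let the fingers close. It gives the time, the measured TCP pose, the force, the opening and the grip force at its end, in the units of the state.
- observe(): the state, without advancing time (a new reading comes with each control period).
- capture(name): name is "side" or "top"; returns a dict with "image" (480x640x3 uint8, red, green, blue), "z_map" (480x640 float32, mm along the optical axis (not along the pixel's ray), 0 where there is no reading), "fx", "fy", "cx", "cy" (pixels), "R" (3x3) and "t" (3): a world point X has camera coordinates R X + t. Camera axes: x right, y down, z forward; pixel columns grow to the right and rows downward; lengths in mm; the calibration is good to about 2 mm. A picture is of the moment at which its call begins.
- sign_off(): hands the job in; it is judged then, once.
The state is a dict: "clock": time; "q": joint angles; "qvel": joint speeds; "tau": joint torques, N m; "position": TCP position; "eef_rot": TCP orientation; "wrist_force": force on the tool from outside, world axes, zero at the start; "ft_torque": the same for the moment, N m; "gripper_width": finger opening in mm; "grip_force": force on a finger pad.
Only numpy, scipy, OpenCV 4.12 (cv2) and the standard library are available. Lean on these libraries where they do the work, as an engineer would, in place of code of your own. Each camera call takes 0.05 s, during which the arm holds its last target. There are 200 camera calls.

## Working session

There is one attempt and no reset: what is moved stays moved. The work goes in short steps, Python scripts to look and compute and a tool call to move; the robot and the scene stay as the last step left them, time stands still between calls to the robot, and variables do not carry over. Pictures are saved under pics/ and viewed, at most 10 in all, crops included, and the job is handed in when it is done.

Besides the shell and the picture viewer there is one more tool, called by a JSON object that holds its "op" and its "data", one argument or row to a line. arm_command: Moves the arm, as the interface text tells. Its arguments: {"type":"object","properties":{"series":{"type":"array","items":{"type":"array","items":{"type":"array","items":{"type":"number"}}}},"force":{"type":"number"}},"required":["series"]}

```bash
mkdir -p pics; ls; python3 - <<'E'
from bench import *
import cv2,numpy as np
s=observe();print(s['clock'],s['position'],s['eef_rot'],s['gripper_width'])
for n in('top','side'):
    c=capture(n);np.savez(f'{n}.npz',**c);cv2.imwrite(f'pics/{n}0.png',c['image'][:,:,::-1]);print(n,c['fx'],c['cx'],c['cy'],c['R'],c['t'])
E
```

```text
pics
0.0 [ 280.47914424 -585.59185362  225.67094131] [[ 9.01824729e-01  4.32101299e-01 -7.90539579e-04]
 [ 4.32102017e-01 -9.01822938e-01  1.79848731e-03]
 [ 6.42019769e-05 -1.96351408e-03 -9.99998070e-01]] 91.75295936162642
top 433.8335834047342 316.82312610262034 232.40201475335073 [[-3.38854625e-03 -9.99993844e-01 -9.11059391e-04]
 [-9.83412208e-01  3.49758084e-03 -1.81351028e-01]
 [ 1.81353098e-01  2.81430584e-04 -9.83418006e-01]] [ 72.23977069 616.25144614 982.90535733]
side 458.7865911709573 327.01828615153187 234.0135295595106 [[ 0.98877047 -0.14872379 -0.01463525]
 [-0.11214893 -0.67373018 -0.73041786]
 [ 0.0987703   0.72385694 -0.68284373]] [-604.27325289  187.47274453  882.94122271]
```

View pics/top0.png

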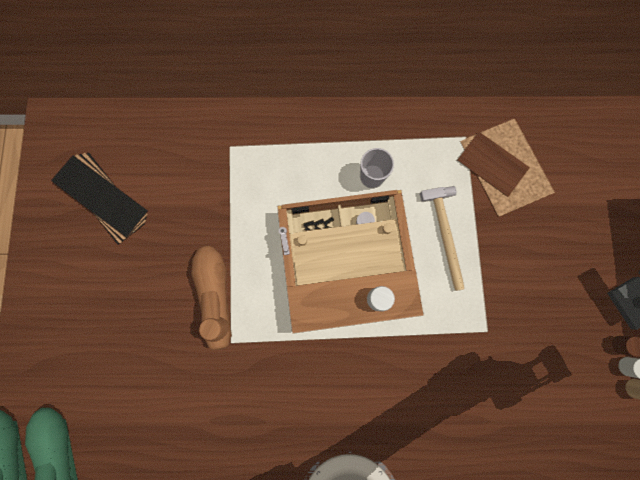

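View pics/side0.png

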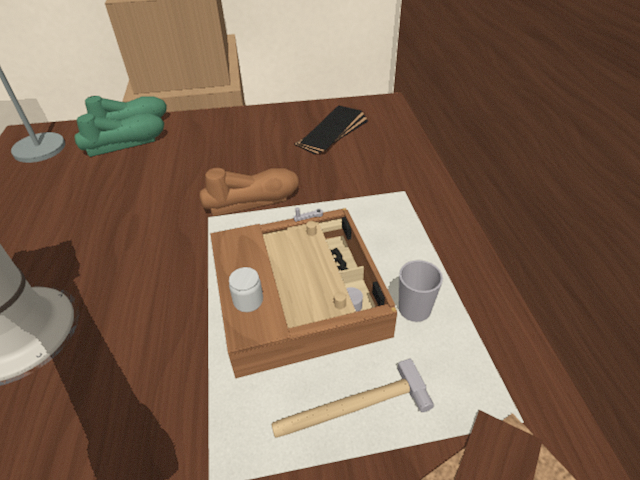

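The top view shows the box with corners at about (280,206), (401,191), (423,314) and (292,332). The knobs are at (303,240) and (388,228), the catch is at (285,240), and the tin (381,299), pot (376,166) and hammer sit around it. The side view agrees. Next I'll zoom in and measure with the depth maps.

```bash
cat > h.py <<'E'
import numpy as np,cv2
def load(n): return dict(np.load(f'{n}.npz'))
def cloud(c):
    v,u=np.mgrid[:480,:640];z=c['z_map'].astype(float)
    P=np.stack([(u-c['cx'])/c['fx']*z,(v-c['cy'])/c['fy']*z,z],-1)
    W=(P-c['t'])@c['R'];W[z==0]=np.nan;return W
def ray(c,u,v,h):
    d=np.array([(u-c['cx'])/c['fx'],(v-c['cy'])/c['fy'],1])@c['R'];o=-c['t']@c['R']
    return o+d*(h-o[2])/d[2]
def pix(c,X):
    p=np.asarray(X)@c['R'].T+c['t'];return p[...,0]/p[...,2]*c['fx']+c['cx'],p[...,1]/p[...,2]*c['fy']+c['cy']
E
python3 - <<'E'
from h import *
for n in('top','side'):
    c=load(n);W=cloud(c)
    m=(W[...,2]>81)&(W[...,2]<89)&(W[...,0]>300)&(W[...,0]<800)&(abs(W[...,1])<250)
    k,l,st,_=cv2.connectedComponentsWithStats(m.astype(np.uint8))
    i=1+np.argmax(st[1:,4]);p=W[l==i][:,:2].astype(np.float32)
    print(n,st[i],cv2.minAreaRect(p),np.nanmedian(W[l==i][:,2]))
    print(np.round(cv2.boxPoints(cv2.minAreaRect(p))))
t=load('top')
for q in [(280,206),(401,191),(423,314),(292,332)]: print(q,ray(t,*q,76))
a=cv2.resize(t['image'][150:345,265:440],None,fx=3,fy=3,interpolation=cv2.INTER_CUBIC)
s=load('side');b=cv2.resize(s['image'][195:375,200:400],None,fx=3,fy=3,interpolation=cv2.INTER_CUBIC)
cv2.imwrite('pics/ta.png',a[:,:,::-1]);cv2.imwrite('pics/sa.png',b[:,:,::-1])
E
```

```text
top [ 286  253  138   81 5524] ((473.374755859375, -11.656082153320312), (144.6255340576172, 299.0065612792969), 7.44845724105835) 84.45837906994399
[[ 382.  127.]
 [ 421. -169.]
 [ 564. -151.]
 [ 526.  146.]]
side [ 211  224   80  129 5291] ((456.567626953125, -13.618148803710938), (105.97090911865234, 300.4278869628906), 7.4883294105529785) 82.8134732664976
[[ 384.  128.]
 [ 424. -169.]
 [ 529. -156.]
 [ 490.  142.]]
(280, 206) [676.99215225 157.38585616  76.        ]
(401, 191) [ 712.83555423 -131.53350195   76.        ]
(423, 314) [ 423.64571925 -170.32302425   76.        ]
(292, 332) [384.77343007 126.82569439  76.        ]
```

View pics/ta.png

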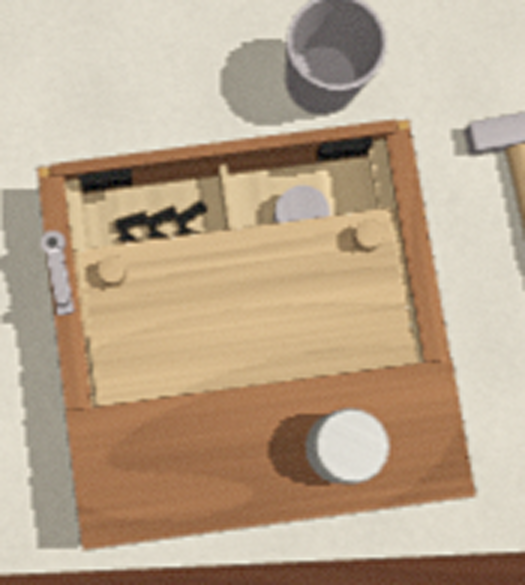

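View pics/sa.png

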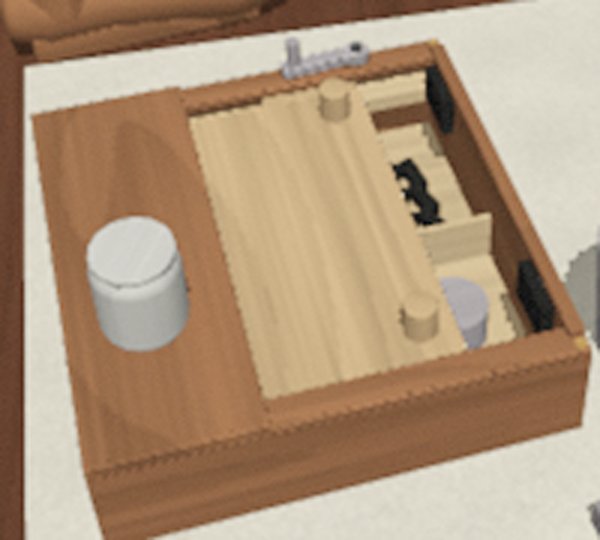

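The crops show the left knob's top near (303,239) in top and (312,224) in side, and the right knob's near (388,228) and (341,297). The peg's top is near (297,210) in side. The catch is parked along the left lip and the stops are dark rubber on the far wall.

```bash
cat >> h.py <<'E'
a=np.radians(7.47);C=np.array([[np.cos(a),-np.sin(a)],[np.sin(a),np.cos(a)]]);O=np.array([402.7,-20.8])+148*C[:,0]
tocase=lambda X:(np.asarray(X)[...,:2]-O)@C
def toworld(x,y,z): return np.array([*(O+C@[x,y]),z])
def knobs(c,lo=88,hi=99.5):
    W=cloud(c);K=tocase(W);r=[]
    for s in(1,-1):
        m=(W[...,2]>lo)&(W[...,2]<hi)&(K[...,0]>30)&(K[...,0]<135)&(abs(K[...,1]*s-100)<22)
        k,l,st,ce=cv2.connectedComponentsWithStats(m.astype(np.uint8))
        i=1+np.argmax(st[1:,4]);q=K[l==i];w=W[l==i][:,2];q=q[w>93]
        r.append((cv2.minEnclosingCircle(q.astype(np.float32)),q.mean(0).round(1),len(q)))
    return r
E
python3 - <<'E'
from h import *
print('O',O,C)
t,s=load('top'),load('side')
for n,u in(('L',(303.3,239.3)),('R',(388.3,228.3))): print('top',n,tocase(ray(t,*u,97)))
for n,u in(('L',(312,224.3)),('R',(340.7,296.7)),): print('side',n,tocase(ray(s,*u,97)))
print('peg side',tocase(ray(s,297.3,209.7,112.5)))
for c in(t,s):
    for k in knobs(c):print(k)
    W=cloud(c);K=tocase(W);m=(W[...,2]>103)&(W[...,2]<118)&(abs(K[...,1]-143)<15)&(abs(K[...,0]-50)<40)
    print('peg',m.sum(),K[m].mean(0),W[m][:,2].max() if m.any() else 0)
    m=(W[...,2]>82)&(W[...,2]<94)&(abs(K[...,1]-143)<20)&(K[...,0]>15)&(K[...,0]<110)
    print('bar',cv2.minAreaRect(K[m].astype(np.float32)))
    for nm,b in(('tin',[-147,-40,-150,150,130,155]),('pot',[150,330,-200,200,95,115])):
        m=(K[...,0]>b[0])&(K[...,0]<b[1])&(K[...,1]>b[2])&(K[...,1]<b[3])&(W[...,2]>b[4])&(W[...,2]<b[5])
        print(nm,m.sum(),cv2.minAreaRect(K[m].astype(np.float32)) if m.any() else 0)
for x,y,z in[(130,75,72),(130,117,72),(130,-75,72),(130,-117,72)]:print(pix(t,toworld(x,y,z)))
E
```

```text
O [549.44393419  -1.55895585] [[ 0.99151307 -0.13000706]
 [ 0.13000706  0.99151307]]
top L [56.56969657 96.18147309]
top R [  55.90662982 -101.19703708]
side L [60.52163859 98.1736628 ]
side R [  60.55526655 -101.93525438]
peg side [ 38.79839381 134.64313938]
(((56.77025604248047, 100.03309631347656), 10.667313575744629), array([56.8, 99.7]), 64)
(((58.13165283203125, -99.72319030761719), 10.86539077758789), array([ 57.5, -99. ]), 65)
peg 18 [ 37.47560749 139.86581209] 114.55554171568492
bar ((64.82171630859375, 140.5580291748047), (23.370433807373047, 90.60013580322266), 88.86497497558594)
tin 486 ((-98.97352600097656, -52.814735412597656), (50.814178466796875, 51.262454986572266), 82.85952758789062)
pot 199 ((212.8968963623047, -98.78379821777344), (77.92024230957031, 78.19303894042969), 6.509818077087402)
(((58.33196258544922, 100.55020904541016), 11.539722442626953), array([59. , 99.5]), 56)
(((59.61025619506836, -99.17955017089844), 11.41089916229248), array([ 60.2, -99.6]), 91)
peg 20 [ 39.80375944 138.64617036] 111.85668647343101
bar ((63.503074645996094, 139.23516845703125), (64.25885772705078, 22.13406753540039), 9.461081504821777)
tin 705 ((-96.96693420410156, -54.469970703125), (50.81390380859375, 51.12676239013672), 57.47500228881836)
pot 275 ((215.6889190673828, -99.53317260742188), (79.57103729248047, 78.08013153076172), 73.88992309570312)
(np.float64(308.51222195341734), np.float64(209.7350990986489))
(np.float64(291.01278473649785), np.float64(212.0312841641418))
(np.float64(370.74058452074297), np.float64(201.5698172666698))
(np.float64(388.08942691649133), np.float64(199.2933924697516))
```

{"op": "arm_command", "data": {
  "series": [
    [[0,0,0,0,0,0.1582,0],[0,0,0,0,0,0.1582,0],[0.03,-0.037,0,0,0,0,0],[0.03,-0.037,0,0,0,0,0],[0.03,-0.037,0,0,0,0,0],[0.03,-0.037,0,0,0,0,0],[0.03,-0.037,0,0,0,0,0],[0.03,-0.037,0,0,0,0,0],[0.03,-0.037,0,0,0,0,0],[0.03,-0.037,0,0,0,0,0],[0.03,-0.037,0,0,0,0,0],[0.03,-0.037,0,0,0,0,0]]
  ],
  "force": 10
}}

```text
clock: 1.6
position: [530.5, -179.0, 226.5]
eef_rot: [[0.992, 0.13, -0.0], [0.13, -0.992, 0.0], [-0.0, -0.0, -1.0]]
wrist_force: [1.1, 0.1, 0.0]
gripper_width: 0.3
grip_force: 0.0
```

```bash
cat > o.py <<'E'
from bench import *
from h import *
s=observe();print(s['clock'],'case',tocase(s['position']).round(2),s['position'].round(2) if hasattr(s['position'],'round') else s['position'],'Fcase',(np.array(s['wrist_force'])[:2]@C).round(2),np.round(s['wrist_force'],2),'yaw',np.degrees(np.arctan2(s['eef_rot'][1][0],s['eef_rot'][0][0])),s['gripper_width'])
E
python3 o.py
```

```text
1.6 case [ -41.81 -173.46] [ 530.54 -178.99  226.47] Fcase [ 1.11 -0.08] [1.11 0.06 0.01] yaw 7.459704843779519 0.3102702755102742
```

{"op": "arm_command", "data": {
  "series": [
    [[0.0224,-0.0249,0,0,0,0,0],[0.0224,-0.0249,0,0,0,0,0],[0.0224,-0.0249,0.01,0,0,0,0],[0,0,0.04,0,0,0,0],[0,0,0.04,0,0,0,0],[0,0,0.03,0,0,0,0],[0,0,0.017,0,0,0,0],[0,0,0.0107,0,0,0,0],[0,0,0,0,0,0,0]]
  ]
}}

```text
clock: 2.72
position: [587.1, -97.5, 78.9]
eef_rot: [[0.992, 0.13, -0.0], [0.13, -0.992, 0.0], [-0.0, -0.0, -1.0]]
wrist_force: [0.0, 0.7, 0.1]
gripper_width: 0.4
grip_force: 0.0
```

```bash
python3 o.py; python3 - <<'E'
from bench import *
import cv2
c=capture('side');cv2.imwrite('pics/s1.png',cv2.resize(c['image'][120:375,200:400],None,fx=2.3,fy=2.3)[:,:,::-1])
E
```

```text
2.725 case [ 24.86 -99.99] [587.09 -97.46  78.89] Fcase [0.12 0.71] [0.03 0.72 0.07] yaw 7.473488303824083 0.393461744083166
```

View pics/s1.png

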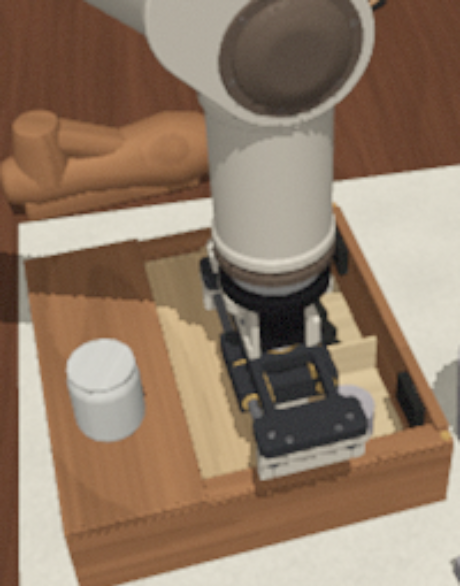

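The fingers sit on the plate's airspace behind the right knob, clear of the tin. Next is a slow approach to contact.

{"op": "arm_command", "data": {
  "series": [
    [[0.003,0,0,0,0,0,0],[0.003,0,0,0,0,0,0],[0.003,0,0,0,0,0,0],[0.002,0,0,0,0,0,0],[0.002,0,0,0,0,0,0]]
  ]
}}

```text
clock: 3.4
position: [599.7, -95.9, 79.0]
eef_rot: [[0.992, 0.13, -0.001], [0.13, -0.992, -0.0], [-0.001, 0.0, -1.0]]
wrist_force: [-2.7, 1.0, 2.2]
gripper_width: 0.4
grip_force: 1.4
```

```bash
python3 o.py
```

```text
3.4 case [  37.53 -100.02] [599.66 -95.85  78.98] Fcase [-2.54  1.32] [-2.69  0.98  2.23] yaw 7.469920722940841 0.37716173833061734
```

{"op": "arm_command", "data": {
  "series": [
    [[0.0015,0,0,0,0,0,0],[0.0015,0,0,0,0,0,0]]
  ]
}}

```text
clock: 3.65
position: [602.6, -95.3, 78.9]
eef_rot: [[0.991, 0.13, -0.001], [0.13, -0.991, 0.0], [-0.001, -0.0, -1.0]]
wrist_force: [-2.2, 1.2, 2.1]
gripper_width: 0.6
grip_force: 1.1
```

```bash
python3 o.py
```

```text
3.65 case [ 40.47 -99.9 ] [602.56 -95.35  78.87] Fcase [-2.07  1.5 ] [-2.24  1.22  2.05] yaw 7.475929493291421 0.5708678989679304
```

{"op": "arm_command", "data": {
  "series": [
    [[0.001,0,0,0,0,0,0],[0.0005,0,0,0,0,0,0]]
  ]
}}

```text
clock: 3.9
position: [604.4, -95.1, 78.9]
eef_rot: [[0.991, 0.13, -0.0], [0.13, -0.991, 0.0], [-0.0, -0.0, -1.0]]
wrist_force: [-2.0, -0.6, 0.4]
gripper_width: 0.4
grip_force: 1.2
```

{"op": "arm_command", "data": {
  "series": [
    [[0.001,0,0,0,0,0,0],[0.0005,0,0,0,0,0,0]]
  ]
}}

```text
clock: 4.15
position: [605.0, -95.1, 78.8]
eef_rot: [[0.992, 0.13, -0.002], [0.13, -0.992, -0.0], [-0.002, -0.0, -1.0]]
wrist_force: [-5.2, 0.2, 3.0]
gripper_width: 0.5
grip_force: 2.9
```

{"op": "arm_command", "data": {
  "series": [
    [[-0.013,0,0,0,0,0,0],[0,-0.04,0,0,0,0,0],[0,-0.06,0,0,0,0,0],[0,-0.06,0,0,0,0,0],[0,-0.04,0,0,0,0,0],[0.003,0,0,0,0,0,0],[0.003,0,0,0,0,0,0],[0.002,0,0,0,0,0,0],[0.002,0,0,0,0,0,0]]
  ]
}}

```text
clock: 5.28
position: [576.7, 101.0, 78.7]
eef_rot: [[0.992, 0.128, -0.001], [0.128, -0.992, -0.001], [-0.001, 0.001, -1.0]]
wrist_force: [-2.4, -1.6, 1.6]
gripper_width: 0.6
grip_force: 1.3
```

```bash
python3 o.py
```

```text
5.275 case [40.36 98.1 ] [576.71 100.96  78.74] Fcase [-2.62 -1.32] [-2.43 -1.65  1.63] yaw 7.338632661395256 0.5506169751722126
```

{"op": "arm_command", "data": {
  "series": [
    [[0.002,0,0,0,0,0,0],[0.002,0,0,0,0,0,0],[0.001,0,0,0,0,0,0]]
  ]
}}

```text
clock: 5.65
position: [581.3, 102.6, 78.7]
eef_rot: [[0.992, 0.129, -0.002], [0.129, -0.992, -0.001], [-0.002, 0.001, -1.0]]
wrist_force: [-2.8, -2.9, 0.6]
gripper_width: 0.2
grip_force: 2.1
```

```bash
python3 o.py
```

```text
5.65 case [45.14 99.17] [581.31 102.63  78.74] Fcase [-3.17 -2.52] [-2.81 -2.91  0.62] yaw 7.4366993256418406 0.24788938188029447
```

{"op": "arm_command", "data": {
  "series": [
    [[0.001,0,0,0,0,0,0],[0.001,0,0,0,0,0,0]]
  ]
}}

```text
clock: 5.9
position: [584.2, 104.2, 79.0]
eef_rot: [[0.991, 0.13, 0.001], [0.13, -0.991, 0.001], [0.001, -0.001, -1.0]]
wrist_force: [-1.5, -1.6, -0.1]
gripper_width: 0.5
grip_force: 0.8
```

```bash
python3 o.py
```

```text
5.9 case [ 48.19 100.35] [584.18 104.21  78.97] Fcase [-1.71 -1.37] [-1.52 -1.58 -0.11] yaw 7.484949984188359 0.4910070484024341
```

{"op": "arm_command", "data": {
  "series": [
    [[0.001,0,0,0,0,0,0],[0.001,0,0,0,0,0,0]]
  ]
}}

```text
clock: 6.15
position: [586.2, 104.5, 79.1]
eef_rot: [[0.991, 0.13, 0.001], [0.13, -0.991, 0.001], [0.001, -0.0, -1.0]]
wrist_force: [-1.4, -1.8, -0.6]
gripper_width: 0.5
grip_force: 0.7
```

```bash
python3 o.py
```

```text
6.15 case [ 50.27 100.39] [586.23 104.51  79.12] Fcase [-1.63 -1.63] [-1.4  -1.83 -0.56] yaw 7.493092870319639 0.4948864894299197
```

{"op": "arm_command", "data": {
  "series": [
    [[-0.012,0,0,0,0,0,0],[0,0.04,0,0,0,0,0],[0,0.06,0,0,0,0,0],[0,0.06,0,0,0,0,0],[0.001,0.04,0,0,0,0,0],[0.003,0,0,0,0,0,0],[0.003,0,0,0,0,0,0],[0.003,0,0,0,0,0,0],[0.0025,0,0,0,0,0,0],[0.0025,0,0,0,0,0,0]]
  ]
}}

```text
clock: 7.4
position: [614.6, -92.7, 78.9]
eef_rot: [[0.991, 0.132, -0.001], [0.132, -0.991, 0.0], [-0.001, -0.001, -1.0]]
wrist_force: [-1.1, 1.1, -0.2]
gripper_width: 0.4
grip_force: 0.7
```

```bash
python3 o.py
```

```text
7.4 case [ 52.81 -98.8 ] [614.65 -92.65  78.87] Fcase [-0.99  1.21] [-1.14  1.07 -0.18] yaw 7.561863294511007 0.4472249237316133
```

{"op": "arm_command", "data": {
  "series": [
    [[0.002,0,0,0,0,0,0],[-0.01,0,0,0,0,0,0],[0,-0.04,0,0,0,0,0],[0,-0.06,0,0,0,0,0],[0,-0.06,0,0,0,0,0],[0.001,-0.04,0,0,0,0,0],[0.002,0,0,0,0,0,0],[0.0025,0,0,0,0,0,0],[0.0025,0,0,0,0,0,0],[0.0025,0,0,0,0,0,0],[0.0025,0,0,0,0,0,0],[0.001,0,0,0,0,0,0]]
  ]
}}

```text
clock: 8.9
position: [594.4, 104.1, 78.7]
eef_rot: [[0.992, 0.129, -0.001], [0.129, -0.992, -0.001], [-0.002, 0.001, -1.0]]
wrist_force: [-3.9, -3.0, 2.1]
gripper_width: 0.3
grip_force: 2.0
```

```bash
python3 o.py
```

```text
8.9 case [58.33 98.88] [594.43 104.06  78.7 ] Fcase [-4.31 -2.49] [-3.95 -3.03  2.1 ] yaw 7.4124851444721305 0.3486393722546664
```

{"op": "arm_command", "data": {
  "series": [
    [[0.001,0,0,0,0,0,0],[-0.01,0,0,0,0,0,0],[0,0.04,0,0,0,0,0],[0,0.06,0,0,0,0,0],[0,0.06,0,0,0,0,0],[0.001,0.04,0,0,0,0,0],[0.002,0,0,0,0,0,0],[0.0025,0,0,0,0,0,0],[0.0025,0,0,0,0,0,0],[0.0025,0,0,0,0,0,0],[0.0025,0,0,0,0,0,0],[0.001,0,0,0,0,0,0]]
  ]
}}

```text
clock: 10.4
position: [625.9, -91.6, 78.9]
eef_rot: [[0.991, 0.131, -0.0], [0.131, -0.991, 0.0], [-0.0, -0.0, -1.0]]
wrist_force: [-2.2, 1.3, -0.6]
gripper_width: 0.7
grip_force: 0.8
```

```bash
python3 o.py
```

```text
10.4 case [ 64.07 -99.22] [625.87 -91.61  78.88] Fcase [-2.03  1.62] [-2.22  1.35 -0.59] yaw 7.525016058576586 0.7218131160377902
```

{"op": "arm_command", "data": {
  "series": [
    [[0.001,0,0,0,0,0,0],[-0.01,0,0,0,0,0,0],[0,-0.04,0,0,0,0,0],[0,-0.06,0,0,0,0,0],[0,-0.06,0,0,0,0,0],[0.001,-0.04,0,0,0,0,0],[0.002,0,0,0,0,0,0],[0.0025,0,0,0,0,0,0],[0.0025,0,0,0,0,0,0],[0.0025,0,0,0,0,0,0],[0.0025,0,0,0,0,0,0],[0.001,0,0,0,0,0,0]]
  ]
}}

```text
clock: 11.9
position: [604.4, 105.4, 78.7]
eef_rot: [[0.992, 0.129, -0.001], [0.129, -0.992, -0.001], [-0.001, 0.001, -1.0]]
wrist_force: [-4.3, -2.8, 0.9]
gripper_width: 0.5
grip_force: 2.0
```

```bash
python3 o.py
```

```text
11.9 case [68.41 98.86] [604.42 105.36  78.68] Fcase [-4.61 -2.26] [-4.28 -2.84  0.92] yaw 7.410842696554146 0.5316060229056395
```

{"op": "arm_command", "data": {
  "series": [
    [[0.001,0,0,0,0,0,0],[-0.01,0,0,0,0,0,0],[0,0.04,0,0,0,0,0],[0,0.06,0,0,0,0,0],[0,0.06,0,0,0,0,0],[0.001,0.04,0,0,0,0,0],[0.002,0,0,0,0,0,0],[0.0025,0,0,0,0,0,0],[0.0025,0,0,0,0,0,0],[0.0025,0,0,0,0,0,0],[0.0025,0,0,0,0,0,0],[0.001,0,0,0,0,0,0]]
  ]
}}

```text
clock: 13.4
position: [635.8, -90.3, 78.9]
eef_rot: [[0.991, 0.131, -0.0], [0.131, -0.991, 0.001], [-0.0, -0.001, -1.0]]
wrist_force: [-1.9, 0.6, -0.3]
gripper_width: 0.7
grip_force: 0.8
```

```bash
python3 o.py
```

```text
13.4 case [ 74.1  -99.19] [635.81 -90.27  78.9 ] Fcase [-1.78  0.89] [-1.88  0.65 -0.32] yaw 7.52301132237239 0.7469849044916728
```

{"op": "arm_command", "data": {
  "series": [
    [[0.001,0,0,0,0,0,0],[-0.01,0,0,0,0,0,0],[0,-0.04,0,0,0,0,0],[0,-0.06,0,0,0,0,0],[0,-0.06,0,0,0,0,0],[0.001,-0.04,0,0,0,0,0],[0.002,0,0,0,0,0,0],[0.0025,0,0,0,0,0,0],[0.0025,0,0,0,0,0,0],[0.0025,0,0,0,0,0,0],[0.0025,0,0,0,0,0,0],[0.001,0,0,0,0,0,0]]
  ]
}}

```text
clock: 14.9
position: [614.2, 106.6, 78.7]
eef_rot: [[0.992, 0.129, -0.001], [0.129, -0.992, -0.001], [-0.002, 0.001, -1.0]]
wrist_force: [-4.0, -3.7, 2.8]
gripper_width: 0.6
grip_force: 2.2
```

```bash
python3 o.py
```

```text
14.9 case [78.31 98.77] [614.25 106.55  78.68] Fcase [-4.41 -3.11] [-3.97 -3.66  2.77] yaw 7.405714670849523 0.5710097956470982
```

{"op": "arm_command", "data": {
  "series": [
    [[0.001,0,0,0,0,0,0],[-0.01,0,0,0,0,0,0],[0,0.04,0,0,0,0,0],[0,0.06,0,0,0,0,0],[0,0.06,0,0,0,0,0],[0.001,0.04,0,0,0,0,0],[0.002,0,0,0,0,0,0],[0.0025,0,0,0,0,0,0],[0.0025,0,0,0,0,0,0],[0.0025,0,0,0,0,0,0],[0.0015,0,0,0,0,0,0],[0.001,0,0,0,0,0,0]]
  ]
}}

```text
clock: 16.4
position: [644.6, -89.1, 78.9]
eef_rot: [[0.991, 0.131, -0.0], [0.131, -0.991, 0.0], [-0.0, -0.001, -1.0]]
wrist_force: [-1.4, -0.0, 0.2]
gripper_width: 0.6
grip_force: 0.8
```

```bash
python3 o.py; python3 - <<'E'
from bench import *
from h import *
for n in('top','side'):
    c=capture(n)
    for k in knobs(c):print(n,k)
E
```

```text
16.4 case [ 82.97 -99.19] [644.61 -89.12  78.88] Fcase [-1.4   0.18] [-1.41 -0.01  0.22] yaw 7.523366489598505 0.5650251192360275Traceback (most recent call last):
  File "<stdin>", line 5, in <module>
  File "h.py", line 20, in knobs
    i=1+np.argmax(st[1:,4]);q=K[l==i];w=W[l==i][:,2];q=q[w>93]
        ~~~~~~~~~^^^^^^^^^^
    return _wrapfunc(a, 'argmax', axis=axis, out=out, **kwds)
    return bound(*args, **kwds)
ValueError: attempt to get argmax of an empty sequence
```

{"op": "arm_command", "data": {
  "series": [
    [[-0.009,0,0,0,0,0,0],[0,-0.04,0,0,0,0,0],[0,-0.06,0,0,0,0,0],[0,-0.06,0,0,0,0,0],[0.001,-0.04,0,0,0,0,0],[0.002,0,0,0,0,0,0],[0.002,0,0,0,0,0,0],[0.002,0,0,0,0,0,0],[0.002,0,0,0,0,0,0],[0.001,0,0,0,0,0,0],[0.001,0,0,0,0,0,0]]
  ]
}}

```text
clock: 17.82
position: [620.4, 107.9, 78.7]
eef_rot: [[0.992, 0.129, -0.001], [0.129, -0.992, -0.001], [-0.001, 0.0, -1.0]]
wrist_force: [-2.8, -2.1, 0.2]
gripper_width: 0.4
grip_force: 1.5
```

```bash
python3 o.py
```

```text
17.825 case [84.54 99.27] [620.36 107.86  78.74] Fcase [-3.09 -1.73] [-2.84 -2.12  0.21] yaw 7.429431853334007 0.40178551594513573
```

Left is at 85. Continue in 1 mm steps toward the stop.

{"op": "arm_command", "data": {
  "series": [
    [[0.001,0,0,0,0,0,0],[0.001,0,0,0,0,0,0]]
  ]
}}

```text
clock: 18.08
position: [621.3, 107.9, 78.7]
eef_rot: [[0.992, 0.13, -0.003], [0.13, -0.992, -0.002], [-0.003, 0.001, -1.0]]
wrist_force: [-7.0, -3.2, 3.5]
gripper_width: 0.4
grip_force: 3.4
```

```bash
python3 o.py
```

```text
18.075 case [85.51 99.23] [621.32 107.94  78.71] Fcase [-7.34 -2.31] [-6.97 -3.25  3.51] yaw 7.4552507315425265 0.44134008133128144
```

{"op": "arm_command", "data": {
  "series": [
    [[-0.01,0,0,0,0,0,0],[0,0.04,0,0,0,0,0],[0,0.06,0,0,0,0,0],[0,0.06,0,0,0,0,0],[0.001,0.04,0,0,0,0,0],[0.002,0,0,0,0,0,0],[0.002,0,0,0,0,0,0],[0.002,0,0,0,0,0,0],[0.001,0,0,0,0,0,0],[0.001,0,0,0,0,0,0]]
  ]
}}

```text
clock: 19.32
position: [647.1, -88.3, 78.8]
eef_rot: [[0.991, 0.132, -0.001], [0.132, -0.991, 0.0], [-0.001, -0.001, -1.0]]
wrist_force: [-2.7, 1.2, 0.5]
gripper_width: 0.4
grip_force: 1.2
```

```bash
python3 o.py
```

```text
19.325 case [ 85.53 -98.66] [647.08 -88.27  78.83] Fcase [-2.47  1.55] [-2.65  1.22  0.53] yaw 7.564563941364458 0.37179647613308964
```

{"op": "arm_command", "data": {
  "series": [
    [[0.001,0,0,0,0,0,0],[0.001,0,0,0,0,0,0]]
  ]
}}

```text
clock: 19.58
position: [648.0, -88.4, 78.7]
eef_rot: [[0.991, 0.131, -0.003], [0.131, -0.991, 0.001], [-0.003, -0.001, -1.0]]
wrist_force: [-7.2, 1.9, 4.6]
gripper_width: 0.5
grip_force: 3.5
```

```bash
python3 o.py
```

```text
19.575 case [ 86.47 -98.88] [648.04 -88.36  78.72] Fcase [-6.94  2.82] [-7.25  1.9   4.57] yaw 7.51342411430813 0.4600261924196448
```

{"op": "arm_command", "data": {
  "series": [
    [[-0.01,0,0,0,0,0,0],[0,-0.04,0,0,0,0,0],[0,-0.06,0,0,0,0,0],[0,-0.06,0,0,0,0,0],[0.001,-0.04,0,0,0,0,0],[0.002,0,0,0,0,0,0],[0.002,0,0,0,0,0,0],[0.002,0,0,0,0,0,0],[0.001,0,0,0,0,0,0],[0.001,0,0,0,0,0,0],[0.001,0,0,0,0,0,0]]
  ]
}}

```text
clock: 20.95
position: [622.0, 107.0, 78.5]
eef_rot: [[0.992, 0.129, -0.004], [0.129, -0.992, -0.002], [-0.004, 0.002, -1.0]]
wrist_force: [-6.8, -3.2, 4.5]
gripper_width: 0.6
grip_force: 3.9
```

```bash
python3 o.py
```

```text
20.95 case [86.1 98.2] [622.04 107.    78.47] Fcase [-7.14 -2.28] [-6.78 -3.19  4.52] yaw 7.395615375630082 0.611704470869927
```

{"op": "arm_command", "data": {
  "series": [
    [[-0.01,0,0,0,0,0,0],[0,0,-0.03,0,0,0,0],[0,0,-0.021,0,0,0.157,0],[0,0,0,0,0,0.157,0],[0,0,0,0,0,0.157,0],[0,0,0,0,0,0.157,0],[0,0,0,0,0,0.157,0],[-0.03,-0.001,0,0,0,0,0],[-0.03,-0.001,0,0,0,0,0],[-0.0206,-0.0008,0,0,0,0,0],[0,0,0,0,0,0,0]]
  ]
}}

```text
clock: 22.32
position: [550.5, 161.4, 130.4]
eef_rot: [[0.796, -0.606, 0.001], [-0.606, -0.796, 0.001], [0.0, -0.001, -1.0]]
wrist_force: [0.7, -0.9, 0.2]
gripper_width: 0.6
grip_force: 0.0
```

```bash
python3 o.py; python3 - <<'E'
from bench import *
from h import *
print(np.round(observe()['q'],1))
for n in('top','side'):
    c=capture(n);np.savez(n+'2.npz',**c)
    try:
        for k in knobs(c):print(n,k)
    except Exception as e: print(n,e)
    if n=='side':cv2.imwrite('pics/s2.png',cv2.resize(c['image'][120:375,200:420],None,fx=2.3,fy=2.3)[:,:,::-1])
    if n=='top':cv2.imwrite('pics/t2.png',cv2.resize(c['image'][150:345,265:440],None,fx=3,fy=3)[:,:,::-1])
E
```

```text
22.325 case [ 22.19 161.46] [550.45 161.41 130.36] Fcase [ 0.57 -0.99] [ 0.7  -0.91  0.23] yaw -37.270843417000606 0.6282321076761448
[ -17.2   25.5   -2.3  105.5    1.3   49.  -147.4]
top (((106.08363342285156, 100.7212905883789), 10.827343940734863), array([105.3, 100. ]), 60)
top (((105.62267303466797, -99.13774871826172), 10.604482650756836), array([104.9, -99.1]), 59)
side (((107.90501403808594, 100.78788757324219), 10.701581001281738), array([107.8,  99.6]), 54)
side (((107.08041381835938, -99.16986083984375), 11.322859764099121), array([107.8, -99.4]), 90)
```

View pics/s2.png

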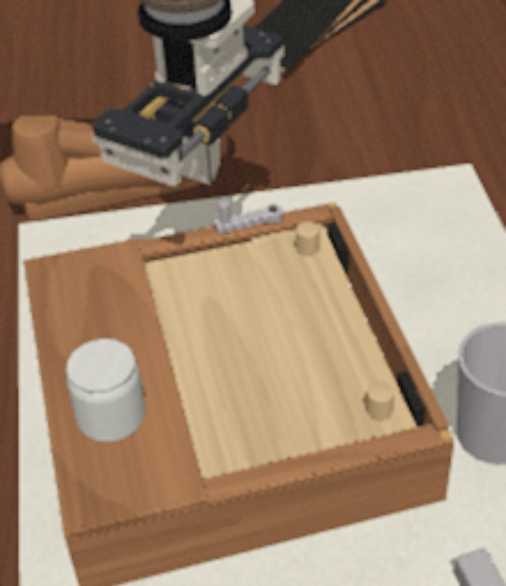

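The top and side views agree that the shutter is home: knob x is about 106 to 108 on both sides, with the far edge on the black stops. Joint 7 is close to its limit, so I'll turn the tool the other way, which gives the same 45° push direction using the finger backs.

{"op": "arm_command", "data": {
  "series": [
    [[0,0,0,0,0,-0.1745,0],[0,0,0,0,0,-0.1745,0],[0,0,0,0,0,-0.1745,0],[0,0,0,0,0,-0.1745,0],[0,0,0,0,0,-0.1745,0],[0,0,0,0,0,-0.1745,0],[0,0,0,0,0,-0.1745,0],[0,0,0,0,0,-0.1745,0],[0,0,0,0,0,-0.1745,0],[0,-0.01,0,0,0,0,0],[0,0,0,0,0,0,0]]
  ]
}}

```text
clock: 23.8
position: [543.2, 165.3, 130.0]
eef_rot: [[0.612, 0.791, -0.0], [0.791, -0.612, 0.001], [0.0, -0.001, -1.0]]
wrist_force: [1.3, 0.6, 0.4]
gripper_width: 0.1
grip_force: 0.0
```

```bash
python3 o.py; python3 -c "
from bench import *
print(observe()['q'])"
```

```text
23.8 case [ 15.45 166.23] [543.15 165.27 130.  ] Fcase [1.37 0.43] [1.31 0.6  0.4 ] yaw 52.28220317812108 0.0950177876465042
[ -1.92674935  26.74358323 -22.3943904  105.71289681  12.87865892
  50.02669142 -68.20316813]
```

{"op": "arm_command", "data": {
  "series": [
    [[0,0,0.02,0,0,0,0],[0,0,0.015,0,0,0,0],[0,0.003,0,0,0,0,0],[0,0.003,0,0,0,0,0],[0,0.002,0,0,0,0,0],[0,0.0015,0,0,0,0,0]]
  ]
}}

```text
clock: 24.55
position: [551.6, 159.3, 95.6]
eef_rot: [[0.609, 0.793, 0.001], [0.793, -0.609, 0.0], [0.001, 0.001, -1.0]]
wrist_force: [-0.3, 0.2, 0.2]
gripper_width: 0.6
grip_force: 0.0
```

```bash
python3 o.py
```

```text
24.55 case [ 23.02 159.18] [551.58 159.27  95.57] Fcase [-0.32  0.22] [-0.35  0.17  0.18] yaw 52.46052999908488 0.6253905683635602
```

{"op": "arm_command", "data": {
  "series": [
    [[-0.0025,0.0032,0,0,0,0,0],[-0.0025,0.0032,0,0,0,0,0],[-0.0025,0.0032,0,0,0,0,0],[-0.0016,0.0038,0,0,0,0,0],[-0.0016,0.0038,0,0,0,0,0],[-0.0016,0.0038,0,0,0,0,0]]
  ]
}}

```text
clock: 25.3
position: [559.8, 136.1, 94.7]
eef_rot: [[0.609, 0.793, -0.001], [0.793, -0.609, -0.001], [-0.001, -0.001, -1.0]]
wrist_force: [-3.7, 0.3, 0.7]
gripper_width: 0.3
grip_force: 1.3
```

```bash
python3 o.py; python3 - <<'E'
from bench import *
from h import *
c=capture('side');cv2.imwrite('pics/s3.png',cv2.resize(c['image'][120:340,200:420],None,fx=2.5,fy=2.5)[:,:,::-1])
E
```

```text
25.3 case [ 28.14 135.15] [559.77 136.1   94.68] Fcase [-3.59  0.76] [-3.65  0.29  0.68] yaw 52.465398243962866 0.25536920888401193
```

View pics/s3.png

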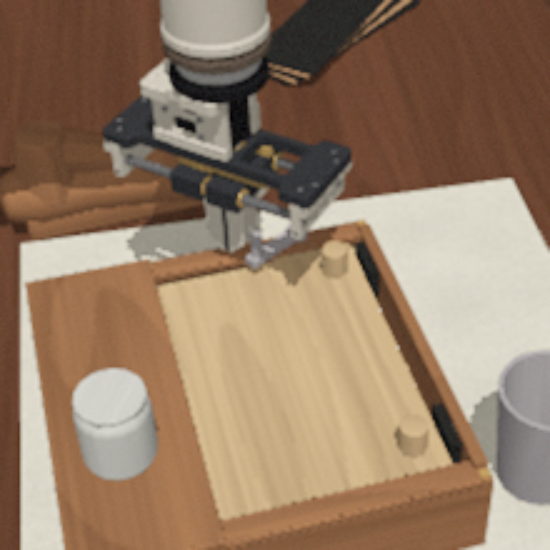

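The catch has swung about 30°, with the peg at the finger back near (255,258) in the crop. I'll continue along the arc.

{"op": "arm_command", "data": {
  "series": [
    [[-0.0005,0.0041,0,0,0,0,0],[-0.0005,0.0041,0,0,0,0,0],[-0.0005,0.0041,0,0,0,0,0],[0.0005,0.0041,0,0,0,0,0],[0.0005,0.0041,0,0,0,0,0],[0.0005,0.0041,0,0,0,0,0],[0.0016,0.0038,0,0,0,0,0],[0.0016,0.0038,0,0,0,0,0],[0.0016,0.0038,0,0,0,0,0]]
  ]
}}

```text
clock: 26.48
position: [592.0, 118.6, 95.1]
eef_rot: [[0.609, 0.793, 0.0], [0.793, -0.609, 0.0], [0.0, 0.0, -1.0]]
wrist_force: [-1.3, 0.1, 0.5]
gripper_width: 0.5
grip_force: 0.8
```

```bash
python3 o.py
```

```text
26.475 case [ 57.83 113.63] [592.01 118.63  95.08] Fcase [-1.31  0.31] [-1.34  0.14  0.52] yaw 52.48496291150193 0.5357419314330883
```

{"op": "arm_command", "data": {
  "series": [
    [[0.0025,0.0032,0,0,0,0,0],[0.0025,0.0032,0,0,0,0,0],[0.0025,0.0032,0,0,0,0,0],[0.0005,0.0007,0,0,0,0,0],[0,0,0,0,0,0,0]]
  ]
}}

```text
clock: 27.1
position: [605.1, 118.8, 95.1]
eef_rot: [[0.609, 0.793, 0.001], [0.793, -0.609, 0.0], [0.001, 0.0, -1.0]]
wrist_force: [-0.7, 0.3, 0.8]
gripper_width: 0.2
grip_force: 0.3
```

```bash
python3 o.py
```

```text
27.1 case [ 70.8  112.15] [605.06 118.85  95.1 ] Fcase [-0.63  0.36] [-0.67  0.27  0.75] yaw 52.483754004240694 0.16179416266697522
```

{"op": "arm_command", "data": {
  "series": [
    [[0.0005,0.0007,0,0,0,0,0],[0.0005,0.0007,0,0,0,0,0]]
  ]
}}

```text
clock: 27.35
position: [606.3, 118.9, 95.1]
eef_rot: [[0.609, 0.793, -0.0], [0.793, -0.609, 0.0], [0.0, -0.0, -1.0]]
wrist_force: [-2.1, 1.0, -0.3]
gripper_width: 0.5
grip_force: 0.9
```

```bash
python3 o.py
```

```text
27.35 case [ 72.03 112.01] [606.3  118.86  95.08] Fcase [-1.97  1.28] [-2.12  1.01 -0.33] yaw 52.48756797230709 0.5171043643101371
```

{"op": "arm_command", "data": {
  "series": [
    [[0.0004,0.0006,0,0,0,0,0],[0.0004,0.0006,0,0,0,0,0]]
  ]
}}

```text
clock: 27.6
position: [607.0, 118.9, 94.9]
eef_rot: [[0.609, 0.793, -0.002], [0.793, -0.609, 0.0], [-0.001, -0.001, -1.0]]
wrist_force: [-5.2, 0.7, 2.5]
gripper_width: 0.6
grip_force: 2.4
```

```bash
python3 o.py
```

```text
27.6 case [ 72.73 111.91] [607.01 118.86  94.87] Fcase [-5.1   1.41] [-5.24  0.74  2.53] yaw 52.49699918237823 0.6054280788672348
```

Force is rising, so the catch is at its stop. Back off along −tool y, rise, and look.

{"op": "arm_command", "data": {
  "series": [
    [[0,-0.01,0,0,0,0,0],[0,-0.02,0,0,0,0,0],[0,-0.01,-0.03,0,0,0,0],[0,-0.02,-0.05,0,0,0,0],[0,-0.03,-0.05,0,0,0,0],[0,-0.03,-0.03,0,0,0,0],[0,-0.03,0,0,0,0,0],[0,0,0,0,0,0,0]]
  ]
}}

```text
clock: 28.6
position: [486.4, 212.7, 255.9]
eef_rot: [[0.605, 0.796, 0.002], [0.796, -0.605, 0.001], [0.001, 0.001, -1.0]]
wrist_force: [0.4, -0.2, -0.2]
gripper_width: 0.4
grip_force: 0.0
```

```bash
python3 o.py; python3 - <<'E'
from bench import *
from h import *
for n in('top','side'):
    c=capture(n)
    try:
        for k in knobs(c):print(n,k)
    except Exception as e: print(n,e)
    W=cloud(c);K=tocase(W);m=(W[...,2]>103)&(W[...,2]<118)&(abs(K[...,1]-97)<15)&(abs(K[...,0]-86)<20)
    print('peg',m.sum(),K[m].mean(0))
    for nm,b in(('tin',[-147,-40,-150,150,130,155]),('pot',[150,330,-200,200,95,115])):
        m=(K[...,0]>b[0])&(K[...,0]<b[1])&(K[...,1]>b[2])&(K[...,1]<b[3])&(W[...,2]>b[4])&(W[...,2]<b[5])
        print(nm,m.sum(),cv2.minAreaRect(K[m].astype(np.float32))[:1] if m.any() else 0)
    if n=='side':cv2.imwrite('pics/s4.png',cv2.resize(c['image'][180:360,220:420],None,fx=3,fy=3)[:,:,::-1])
    if n=='top':cv2.imwrite('pics/t4.png',cv2.resize(c['image'][180:280,270:420],None,fx=5,fy=5)[:,:,::-1])
E
```

```text
28.6 case [-34.65 220.64] [486.41 212.7  255.92] Fcase [ 0.39 -0.25] [ 0.42 -0.19 -0.18] yaw 52.786873672088994 0.4143488307736128
top (((106.30593872070312, 100.77218627929688), 10.702208518981934), array([105.6, 100.6]), 64)
top (((105.25227355957031, -99.20684051513672), 10.495945930480957), array([105.2, -99.1]), 58)
peg 18 [86.88535342 95.95331168]
tin 490 ((-98.93247985839844, -52.76463317871094),)
pot 192 ((213.32369995117188, -97.97661590576172),)
side (((100.73040771484375, 99.98855590820312), 16.647483825683594), array([104.2,  98.9]), 67)
side (((107.75344848632812, -98.52718353271484), 11.361717224121094), array([108.1, -99.6]), 88)
peg 21 [88.97117417 94.64955999]
tin 698 ((-97.74195861816406, -54.90140151977539),)
pot 280 ((215.9708251953125, -98.64727783203125),)
```

View pics/s4.png

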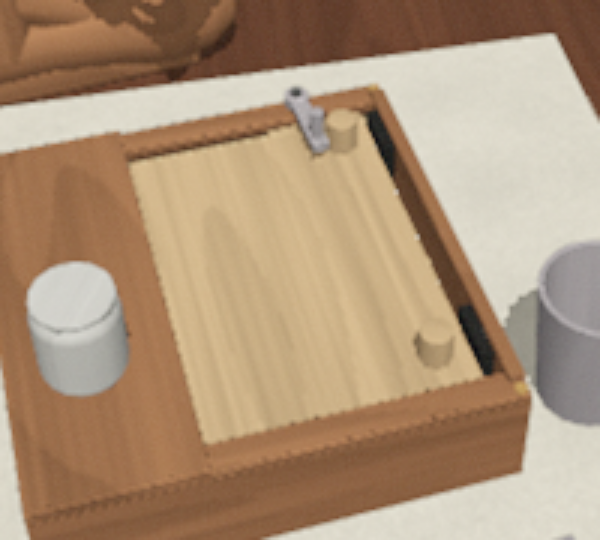

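View pics/t4.png

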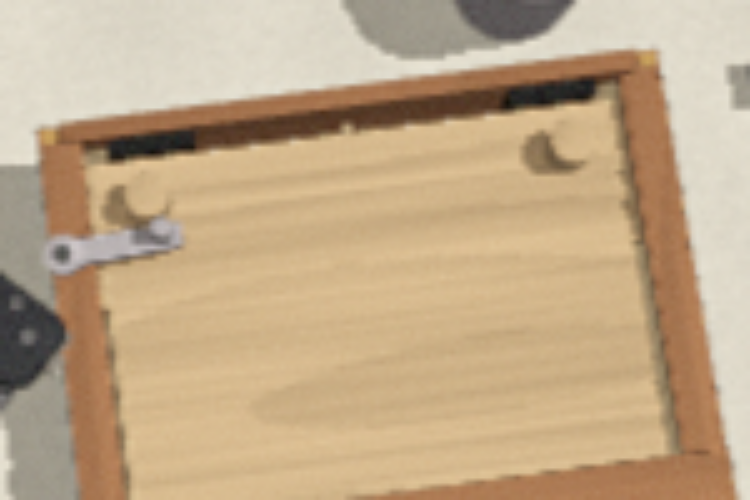

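Both views show the catch lying across behind the left knob, at about (120,245) in the top crop, with the tin and pot unmoved. As a final check I'll compare the shutter's far edge against each stop.

```bash
python3 - <<'E'
from bench import *
from h import *
for n in('top','side'):
    c=capture(n);g=cv2.cvtColor(c['image'],cv2.COLOR_RGB2GRAY).astype(np.float32)
    for s in(1,-1):
        r=[]
        for y in np.arange(82,113,2):
            xs=np.arange(118,145,.25);X=np.array([toworld(x,s*y,72) for x in xs]);u,v=pix(c,X)
            p=cv2.remap(g,u.astype(np.float32)[None],v.astype(np.float32)[None],cv2.INTER_LINEAR)[0]
            lo,hi=p.min(),p[:8].mean();i=np.argmax(p<(lo+hi)/2);r.append(xs[i])
        print(n,'L' if s>0 else 'R',np.round(np.median(r),2),np.round(r,1))
E
```

```text
top L 130.12 [130.2 130.2 130.  130.2 129.8 129.5 129.5 129.8 130.  130.2 130.5 130.5
 130.2 130.2 129.8 130. ]
top R 129.5 [129.5 129.5 129.8 129.5 129.5 129.2 129.  129.  129.2 129.8 129.8 129.8
 129.8 129.5 129.  129. ]
side L 131.25 [130.5 130.8 130.5 130.8 131.  131.2 131.2 131.  131.2 131.8 131.5 131.2
 131.8 131.8 131.2 131.5]
side R 130.5 [130.8 130.2 130.2 130.2 130.5 130.8 130.5 130.8 131.  130.5 130.8 130.5
 130.5 130.8 130.2 130.8]
```

```bash
python3 - <<'E'
from bench import *
from h import *
for n in('top','side'):
    c=capture(n);g=c['image'][...,0].astype(np.float32)
    for s in(1,-1):
        r=[]
        for y in np.arange(82,113,2):
            xs=np.arange(131,146,.25);X=np.array([toworld(x,s*y,84) for x in xs]);u,v=pix(c,X)
            p=cv2.remap(g,u.astype(np.float32)[None],v.astype(np.float32)[None],cv2.INTER_LINEAR)[0]
            k=p.argmin();i=k+np.argmax(p[k:]>(p.min()+p[-10:].mean())/2);r.append(xs[i])
        print(n,'L' if s>0 else 'R',np.round(np.median(r),2),np.round(r,1))
E
```

```text
top L 138.5 [138.5 138.5 138.5 138.8 138.8 138.8 138.8 138.5 138.2 138.2 138.5 138.5
 138.8 139.  138.8 138.5]
top R 138.25 [138.5 138.2 138.  138.  138.  138.2 138.5 138.5 138.2 138.2 138.2 138.2
 137.8 138.  138.2 138.5]
side L 139.5 [139.5 139.5 139.5 139.5 139.5 139.2 139.2 139.5 139.5 139.5 139.5 139.2
 139.2 139.2 139.5 139.5]
side R 139.5 [140.  139.8 140.  140.  139.8 140.  139.8 139.2 139.2 139.5 139.2 139.5
 139.5 139.5 139.5 139.5]
```

```bash
python3 -c "
from bench import *
print(sign_off())"
```

```text
the job is handed in; nothing more can be done
None
```

The shutter is home on both end stops, the right end about 0.5 mm behind the left by camera. The catch is swung to its stop behind the left knob, the tin and pot are where they were (last and hammer not re-measured), and I handed the job in at about 29 s.

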